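Ready the scale and present the marked spice jar

ROBOT

A 6-joint arm with a two-finger parallel gripper is mounted at the origin on a cart in front of the work surface, level with it; the furniture and walls round the work are solid. World frame = base frame: x ahead of the robot, y to its left, z up, the work surface at z = 0. Lengths are in m, angles in rad, forces in N, time in s.
With the tool pointing down it reaches from about 0.35 to 0.85 m from the base axis. Payload 8.1 kg.
Tool frame: the origin (TCP) lies at the centre of the arm's flange, where the gripper is bolted on; the fingertips stand 186 mm ahead of it and the grasp point (between the pads) lies 167 mm ahead of it; z points along the fingers, y is the line along which they close (so a half turn about z gives the same grasp; the last joint's range is limited). The gripper opens to 93 mm and grips with 3 to 60 N. Pads are 15 mm wide; open, the fingers measure 128 mm over their backs; the gripper's body (75 mm by 188 mm) begins 65 mm behind the grasp point.
Start: joints at [-1.339, 0.13, 1.488, -0, 1.523, -0.085], TCP at [0.187, -0.57, 0.405] pointing down, gripper open.
Joint ranges: [-2.96, 2.96], [-0.89, 2.26], [0.02, 2.5], [-1.34, 4.48], [0, 2.73], [-2.66, 2.66]. Speed limits (rad/s): [2.39, 2.39, 2.79, 3.14, 3.14, 3.14].

INTERFACE

Orientations are given as a rotation vector (axis times angle).
In Python, from plant import read_state, read_camera, camera_params, robot gives the robot as it stands.
- The arm moves only by the tool carry_out, never from a script. Its argument "targets" is a list of rows, each an object of numbers: "hand": the opening in per cent of the stroke, from 0 (shut) to 100 (fully open); "x", "y", "z": the shift along the tool's x, y, z in m; "ax", "ay", "az": the turn, a rotation vector about the tool's x, y, z in rad. In form: [{"hand": .., "x": .., "y": .., "z": .., "ax": .., "ay": .., "az": ..}, ...]. A call has 1 to 8 rows; each row is the pose to reach, as a shift and turn from the pose commanded when the call began, along the tool's axes at that moment; what a row does not reach only later rows make up. A row lasts 1/8 s, in which the tool goes at most 62.5 mm and 10.7 degrees, less where a joint would pass 70% of its speed; a pose out of reach is approached as far as the arm can. A call with a gripper value outside its range is refused whole. The fingers move at their own pace and stop on an object; "newtons" is the grip in N (left out, the last holds). Time passes only in rows, so rows that repeat a pose let the fingers close. It gives the time, the measured TCP pose, the force, the opening and the grip force at its end, in the units of the state.
- read_state(): the state, without advancing time (a new reading comes with each control period).
- read_camera(name): name is "scene" or "top"; returns (picture, depth): 480x640x3 uint8, blue, green, red; 480x640 float32, m along the optical axis (not along the pixel's ray), 0 where there is no reading.
- camera_params(name): a dict with "fx", "fy", "cx", "cy" (pixels), "k1" (the pictures are not rectified: a ray, as slopes to the right and down, at radius r is drawn at 1 + k1 r^2 times it, then the intrinsics apply), "position" and "rotation" of the camera in the world. Camera axes: x right, y up, looking along -z (the intrinsics and any distortion apply to the point x, -y, -z); pixel columns grow to the right and rows downward; lengths in m; the calibration is good to about 2 mm. A picture is of the moment at which its call begins. camera_params takes no time and is no camera call.
- robot.close_job(): hands the job in; it is judged then, once.
The state is a dict: "t": time; "q": joint angles; "dq": joint speeds; "joint_torque": joint torques, N m; "tool_pos": TCP position; "orientation": TCP orientation; "force": force on the tool from outside, world axes, zero at the start; "wrist_torque": the same for the moment, N m; "opening": finger opening in m; "gripper_force": force on a finger pad.
Only numpy, scipy, OpenCV 4.12 (cv2) and the standard library are available. Lean on these libraries where they do the work, as an engineer would, in place of code of your own. Each camera call takes 0.05 s, during which the arm holds its last target. There are 200 camera calls.

TASK

I am about to weigh out spice into the bowl on the kitchen scale: press its green key to wake it, then the white key to change it to grams, then the blue key to zero the bowl, each fully in and one at a time. Then take the spice carousel by the handle on top and turn it until the jar with the red sticker on its lid stands centred in the front gap of the wire fence, so that I can draw it straight out. Finish with the gripper still gripping the handle, holding the turntable still there; all jars stay upright in their places, and the bowl, the teaspoon and the timer stay where they are.

Things in the scene. Friction and masses are not known exactly. Their poses are not given: they have to be found in the camera images.
- key_on_top (a point): green key of the kitchen scale, the left one of three (seen from the robot). Point: middle of its top face, 25 mm above the worktop when up. The key is 17 mm (scale x) by 23 mm (scale y), a spring key: 1.8 N starts it, 4.6 N holds it fully in, 4 mm travel. The three keys lie in a row 52 mm apart along the scale's front edge. Axes as the scale's.
- key_on (a joint): travel of the green key in m: 0 up, 0.004 fully in; springs back when let go
- key_unit_top (a point): white key of the scale, the middle one; same size, height and spring
- key_unit (a joint): travel of the white key in m, 0 up to 0.004 fully in
- key_zero_top (a point): blue key of the scale, the right one; same size, height and spring
- key_zero (a joint): travel of the blue key in m, 0 up to 0.004 fully in
- scale: flat white kitchen scale, 155 (x) by 170 (y) by 22 mm, does not slide; origin at the centre of its underside, its front edge with the black key strip on its own -x side, steel platform behind it
- bowl: small white bowl, 80 mm across, 36 mm high, standing loose on the scale's platform, about 85 mm behind the row of keys; origin at the centre of its underside
- carousel_base: fixed foot of the spice carousel: round wooden foot, 210 mm across, with a fence of two steel wire rings (radius 98 mm, 5 mm wire, tops 58 and 103 mm above the worktop) on uprights. The fence has one gap, 60 mm clear, the front gap: it lies in the direction of this body's own -x axis. Origin on the turning axis at worktop height. It stands fast on the worktop.
- turntable (a joint): turntable angle in rad, 0 at the start, counter-clockwise from above positive, -7 to 7; turns easily (0.02 N m), stays where left. Six jar places 60 degrees apart, 64 mm from the axis, each a wire cradle open outwards with 1.5 mm play and a 3 mm rim. A wire star turning with it, top 138 mm above the worktop, radius 54 mm, keeps the lids down: a jar comes out only outwards, through the front gap.
- handle: dark wooden T-handle on top of the turntable's post, turning with it: a bar 62 mm long (this frame's x), 16 mm thick (y), 24 mm high (z), flat sides. Origin: middle of the bar, on the turning axis, 178 mm above the worktop; the bar's underside is 166 mm above the worktop. Frame turns with the turntable; two of the jar places lie in line with the bar.
- jar_chilli: THE MARKED JAR: spice jar of red powder with a flat round red sticker (17 mm) in the middle of its lid, white lid, 42 mm across, 100 mm high, 0.11 kg, loose in one of the six places of the turntable, underside 28 mm above the worktop; origin at the centre of its underside, z up
- jar_turmeric: spice jar of yellow powder, white lid, 42 mm across, 100 mm high, 0.11 kg, loose in one of the six places of the turntable, underside 28 mm above the worktop; origin at the centre of its underside, z up
- jar_basil: spice jar of green herb, white lid, 42 mm across, 100 mm high, 0.11 kg, loose in one of the six places of the turntable, underside 28 mm above the worktop; origin at the centre of its underside, z up
- jar_garlic: spice jar of cream-coloured powder, white lid, 42 mm across, 100 mm high, 0.11 kg, loose in one of the six places of the turntable, underside 28 mm above the worktop; origin at the centre of its underside, z up
- jar_cloves: spice jar of brown spice, white lid, 42 mm across, 100 mm high, 0.11 kg, loose in one of the six places of the turntable, underside 28 mm above the worktop; origin at the centre of its underside, z up
- jar_sage: spice jar of grey-green herb, white lid, 42 mm across, 100 mm high, 0.11 kg, loose in one of the six places of the turntable, underside 28 mm above the worktop; origin at the centre of its underside, z up
- kitchen_timer: brass dial timer with a white foot, left front, bystander; 68 mm across, 53 mm high, origin at its underside
- spoon: steel teaspoon, 130 mm long, lying left of the scale, bystander; origin under its middle
Things that resemble listed ones, but are neither listed nor needed, are in the scene too. Leave any orange or turquoise look-alike of the jar_basil alone.

How it is judged:
By the outcome, as a careful person would: the job done as asked, in the order asked, and still so for the second after the job is handed in, while the arm keeps its last pose, push and grip.
It also fails if it takes over 58 s, if anything falls off the work surface, if the arm or the gripper's body presses on something with over 40 N, if the wrist force passes 120 N, or if a joint passes its speed limit or range.

## Working session

There is one attempt and no reset: what is moved stays moved. The work goes in short steps, Python scripts to look and compute and a tool call to move; the robot and the scene stay as the last step left them, time stands still between calls to the robot, and variables do not carry over. Pictures are saved under pics/ and viewed, at most 10 in all, crops included, and the job is handed in when it is done.

Besides the shell and the picture viewer there is one more tool, called after "Call:" by a JSON object that holds its "api" and its "payload". carry_out: Moves the arm, as the interface text tells. Its arguments: {"type":"object","properties":{"targets":{"type":"array","items":{"type":"object","properties":{"hand":{"type":"number"},"x":{"type":"number"},"y":{"type":"number"},"z":{"type":"number"},"ax":{"type":"number"},"ay":{"type":"number"},"az":{"type":"number"}}}},"newtons":{"type":"number"}},"required":["targets"]}

```bash
mkdir -p pics
cat > h.py <<'E'
import numpy as np, cv2
from plant import read_state, read_camera, camera_params, robot
def ray(cam,u,v):
    p=camera_params(cam); d=np.array([(u-p['cx'])/p['fx'],(v-p['cy'])/p['fy']]); s=d.copy()
    for _ in range(20): s=d/(1+p['k1']*(s@s))
    R=np.array(p['rotation'])
    if R.shape!=(3,3): raise Exception(str(R))
    return np.array(p['position']), R@np.array([s[0],-s[1],-1.])
def onplane(cam,u,v,z):
    o,d=ray(cam,u,v); return o+d*(z-o[2])/d[2]
E
python3 - <<'E'
from h import *
for c in ('top','scene'):
    i,d=read_camera(c); cv2.imwrite(f'pics/{c}0.png',i); np.save(f'{c}0.npy',d); print(camera_params(c))
s=read_state(); print(s)
E
```

```text
{'fx': 471.93625159134706, 'fy': 471.93625159134706, 'cx': 322.2704971217599, 'cy': 238.68936503608768, 'k1': -0.025385761107150635, 'position': array([0.29735895, 0.01292893, 1.40828758]), 'rotation': array([ 0.16763516, -0.16924101, -1.52295431])}
{'fx': 589.4126462562409, 'fy': 589.4126462562409, 'cx': 315.5996157189164, 'cy': 233.44142103280808, 'k1': 0.01149135121218492, 'position': array([-0.17740832, -1.22371895,  0.77801615]), 'rotation': array([ 1.12338806, -0.32372836, -0.45286427])}
{'t': 0.1, 'q': array([-1.33939550e+00,  1.31094661e-01,  1.48911516e+00,  1.13102615e-05,
        1.52298087e+00, -8.53885087e-02]), 'dq': array([-0.00070817, -0.00364336, -0.00267792, -0.00030003,  0.00024224,
       -0.00134126]), 'joint_torque': array([ 1.44121488e-03, -5.61340785e+01, -4.93095911e+01,  7.69764301e-02,
        2.91079993e-02, -6.36004393e-05]), 'tool_pos': array([ 0.1868974 , -0.56995285,  0.40381703]), 'orientation': array([-3.10069096e+00, -4.95281014e-01,  1.65314570e-04]), 'force': array([ 0.4535402 , -0.17329403, -0.00655609]), 'wrist_torque': array([ 0.0545085 , -0.00210134, -0.01652428]), 'gripper_force': 0.0, 'opening': 0.09295519136020616}
```

View pics/top0.png

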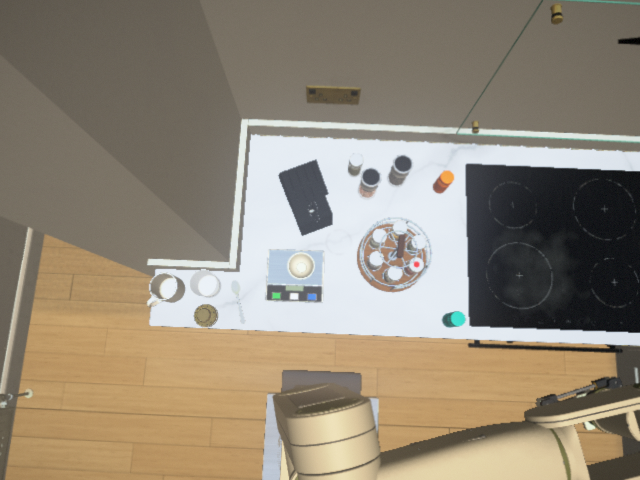

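View pics/scene0.png

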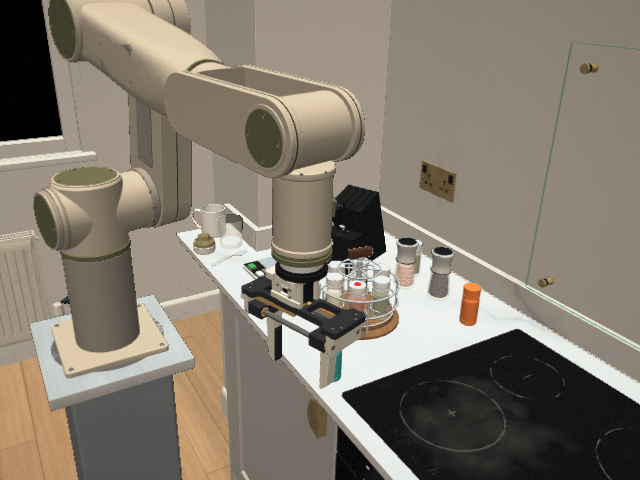

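The top view shows the keys: green (276,296), white (294,296) and blue (312,296). The carousel is around (395,255) with the red sticker at (417,265). The scene view is mostly blocked by the gripper. Next I'll measure these and zoom in on the carousel.

```bash
sed -i "s/    if R.shape.*/    if R.shape!=(3,3): R=cv2.Rodrigues(R)[0]/" h.py
python3 - <<'E'
from h import *
i=cv2.imread('pics/top0.png'); d=np.load('top0.npy'); hsv=cv2.cvtColor(i,cv2.COLOR_BGR2HSV)
def blobs(lo,hi,box,z,name,amin=5):
    x0,y0,x1,y1=box; m=cv2.inRange(hsv[y0:y1,x0:x1],lo,hi)
    n,l,st,c=cv2.connectedComponentsWithStats(m)
    for k in range(1,n):
        if st[k,4]>=amin:
            u,v=c[k]+[x0,y0]; print(name,st[k],(u.round(1),v.round(1)),onplane('top',u,v,z).round(4), 'depth',d[int(v),int(u)])
kb=(262,284,328,304)
blobs((45,120,60),(80,255,255),kb,.025,'green')
blobs((100,120,60),(125,255,255),kb,.025,'blue')
blobs((0,0,170),(180,60,255),(284,288,304,304),.025,'white')
blobs((0,130,90),(6,255,255),(355,215,435,295),.128,'red'); blobs((174,130,90),(180,255,255),(355,215,435,295),.128,'red2')
blobs((0,0,200),(180,40,255),(355,215,435,295),.128,'lids',20)
blobs((0,60,20),(20,255,110),(385,220,415,270),.190,'handle',20)
c=cv2.resize(i[210:300,350:440],None,fx=6.4,fy=6.4,interpolation=cv2.INTER_CUBIC); c2=cv2.resize(i[240:310,260:330],None,fx=3.6,fy=3.6,interpolation=cv2.INTER_CUBIC)
o=np.zeros((576,800,3),np.uint8);o[:576,:576]=c[:576,:576];o[:224,576:]=c2[:224,:224] if 0 else cv2.resize(c2,(224,224)); cv2.imwrite('pics/crop1.png',o)
E
```

```text
green [11  9  7  5 34] (np.float64(275.9), np.float64(295.1)) [0.4262 0.1463 0.025 ] depth 1.3702623
blue [46 10  8  6 44] (np.float64(311.5), np.float64(296.5)) [0.4263 0.0422 0.025 ] depth 1.3747259
white [ 2  0 17  3 39] (np.float64(294.7), np.float64(288.7)) [0.4471 0.0923 0.025 ] depth 1.3892659
white [ 6  5  9  7 58] (np.float64(293.7), np.float64(295.9)) [0.4257 0.0943 0.025 ] depth 1.3806994
white [ 0 13 20  3 60] (np.float64(293.5), np.float64(302.0)) [0.4081 0.0939 0.025 ] depth 1.4025611
red2 [59 47  5  5 21] (np.float64(416.0), np.float64(264.0)) [ 0.5175 -0.2431  0.128 ] depth 1.2968829
lids [   0    0   80   80 2899] (np.float64(400.0), np.float64(249.4)) [ 0.5567 -0.1987  0.128 ] depth 1.244408
lids [ 18  13  15  16 161] (np.float64(379.6), np.float64(235.2)) [ 0.5945 -0.1416  0.128 ] depth 1.3126302
lids [ 5 27  5 29 58] (np.float64(361.7), np.float64(255.4)) [ 0.5353 -0.0931  0.128 ] depth 1.3299626
lids [ 15  36  15  15 161] (np.float64(376.3), np.float64(258.1)) [ 0.5294 -0.1335  0.128 ] depth 1.2969613
lids [ 51  42  18  15 134] (np.float64(416.1), np.float64(264.2)) [ 0.5171 -0.2434  0.128 ] depth 1.2968829
lids [ 33  51  15  14 159] (np.float64(394.5), np.float64(272.6)) [ 0.4913 -0.1841  0.128 ] depth 1.295629
lids [39 69 10  4 24] (np.float64(399.5), np.float64(285.9)) [ 0.4553 -0.1979  0.128 ] depth 1.3123566
```

View pics/crop1.png

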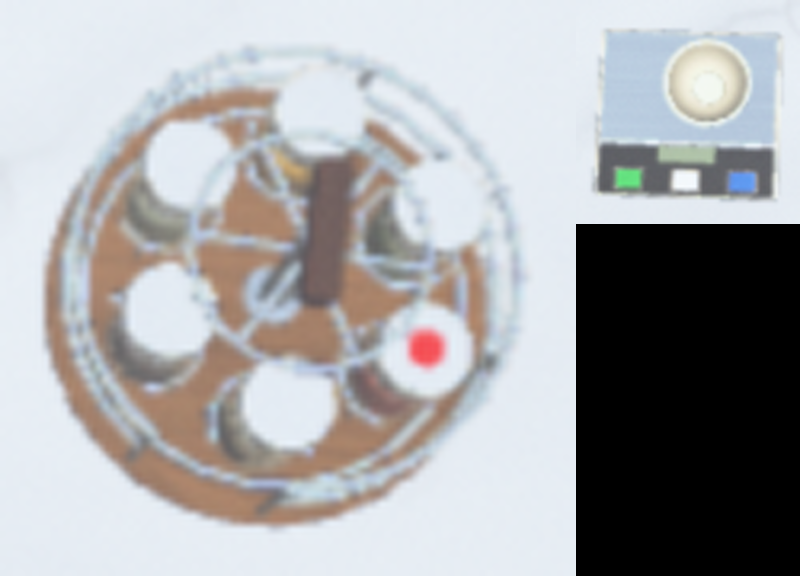

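Crop 1 shows the axis around crop (300,290). The fence gap appears to be at lower left, between the uprights at crop (140,450) and (270,500). I'll check the gap with the depth data and fit the axis, handle and lids.

```bash
cat > cloud.py <<'E'
from h import *
def cloud(cam,d,box):
    x0,y0,x1,y1=box; p=camera_params(cam); R=cv2.Rodrigues(np.array(p['rotation']))[0]
    v,u=np.mgrid[y0:y1,x0:x1]; u=u.ravel();v=v.ravel()
    D=np.c_[(u-p['cx'])/p['fx'],(v-p['cy'])/p['fy']]; s=D.copy()
    for _ in range(10): s=D/(1+p['k1']*(s**2).sum(1,keepdims=True))
    z=d[v,u]; ok=z>0
    P=np.c_[s[:,0],-s[:,1],-np.ones(len(s))]*z[:,None]
    return (P@R.T+p['position'])[ok], np.c_[u,v][ok]
E
python3 - <<'E'
from cloud import *
d=np.load('top0.npy'); i=cv2.imread('pics/top0.png'); hsv=cv2.cvtColor(i,cv2.COLOR_BGR2HSV)
P,uv=cloud('top',d,(350,205,440,300))
# handle top
h=P[(P[:,2]>.175)&(P[:,2]<.2)]; c=h.mean(0); 
print('handle',len(h),c.round(4),cv2.minAreaRect((h[:,:2]*1000).astype(np.float32)))
l=P[(P[:,2]>.118)&(P[:,2]<.134)]
H=hsv[uv[:,1],uv[:,0]]
sel=(P[:,2]>.12)&(P[:,2]<.136)&(H[:,1]<40)&(H[:,2]>215)
m=np.zeros((480,640),np.uint8); m[uv[sel,1],uv[sel,0]]=255
m=cv2.morphologyEx(m,cv2.MORPH_CLOSE,np.ones((3,3)))
C=[]
for k in cv2.findContours(m,0,2)[0]:
    if cv2.contourArea(k)>60:
        (u,v),r=cv2.minEnclosingCircle(k); w=onplane('top',u,v,.128); C.append(w); print('lid',u,v,r,w.round(4))
ax=np.array([.556,-.1925])
rel=P[:,:2]-ax; r=np.hypot(*rel.T); a=np.degrees(np.arctan2(rel[:,1],rel[:,0]))%360
for lo,hi in((.045,.065),(.09,.11)):
    s=(P[:,2]>lo)&(P[:,2]<hi)&(r>.085)&(r<.112)
    print(lo,np.histogram(a[s],bins=np.arange(0,361,5))[0], P[s,:2].mean(0))
E
```

```text
handle 154 [ 0.5556 -0.191   0.1885] ((556.6066284179688, -192.04428100585938), (16.6264705657959, 61.58707046508789), 83.14423370361328)
lid 394.7135925292969 272.32525634765625 7.111798286437988 [ 0.492  -0.1847  0.128 ]
lid 416.0526428222656 264.1052551269531 7.109247207641602 [ 0.5172 -0.2433  0.128 ]
lid 376.3512268066406 257.9958801269531 7.025998115539551 [ 0.5297 -0.1337  0.128 ]
lid 418.93157958984375 241.19473266601562 7.162905693054199 [ 0.5821 -0.2514  0.128 ]
lid 379.5 235.0 6.946321964263916 [ 0.5951 -0.1414  0.128 ]
lid 399.9705810546875 226.7941131591797 7.07423210144043 [ 0.6211 -0.1984  0.128 ]
0.045 [6 6 4 6 5 4 5 6 3 4 2 1 0 0 1 1 3 3 3 5 5 6 5 5 6 6 6 4 1 0 0 0 0 0 0 1 4
 6 4 2 4 1 2 0 1 2 3 4 4 6 4 4 4 5 6 4 6 4 0 0 0 1 4 4 6 5 5 3 0 0 0 1] [ 0.5626922 -0.1927347]
0.09 [6 7 4 6 4 5 7 5 3 7 4 6 5 6 5 5 5 8 4 8 3 6 6 6 5 6 6 6 2 0 0 0 0 0 0 5 6
 7 4 6 6 4 6 5 7 6 6 5 6 5 6 5 6 6 6 6 4 6 5 6 6 5 5 7 6 4 6 6 6 5 5 6] [ 0.56454813 -0.19649969]
```

```bash
cat > gap.py <<'E'
from cloud import *
def gap(cam,d,box,ax):
    P,uv=cloud(cam,d,box); rel=P[:,:2]-ax; r=np.hypot(*rel.T); a=np.degrees(np.arctan2(rel[:,1],rel[:,0]))%360
    for lo,hi in((.04,.065),(.088,.11),(.03,.11)):
        s=(P[:,2]>lo)&(P[:,2]<hi)&(r>.09)&(r<.106)
        q=np.sort(a[s]); k=np.argmax(np.diff(q)); print(cam,lo,'gap',q[k-3:k+1].round(1),q[k+1:k+5].round(1),'mid',(q[k]+q[k+1])/2, 'ring ctr by r', r[s].mean())
def lids(C):
    C=np.array(C)[:,:2]; from scipy.optimize import least_squares
    f=lambda p:(np.array([[p[0]+p[3]*np.cos(p[2]+np.pi/3*k),p[1]+p[3]*np.sin(p[2]+np.pi/3*k)] for k in K])-C).ravel()
    a=np.arctan2(*(C-C.mean(0)).T[::-1]); K=np.round((a-a[0])/(np.pi/3))
    s=least_squares(f,[*C.mean(0),a[0],.064]); return s.x,f(s.x).reshape(-1,2)
E
python3 - <<'E'
from gap import *
C=[[.5172,-.2433],[.492,-.1847],[.5297,-.1337],[.5821,-.2514],[.5951,-.1414],[.6211,-.1984]]
x,res=lids(C); print(x.round(4),'chilli angle',np.degrees(x[2])%360,(res*1000).round(1))
ax=x[:2]
gap('top',np.load('top0.npy'),(350,205,440,300),ax)
d=np.load('top0.npy')
# bar ends direction
P,uv=cloud('top',d,(350,205,440,300)); h=P[(P[:,2]>.178)&(P[:,2]<.2)]; q=h[:,:2]-h[:,:2].mean(0); w,v=np.linalg.eigh(q.T@q); print('bar dir',np.degrees(np.arctan2(v[1,1],v[0,1])))
# scale
ds=np.load('scene0.npy')
gap('scene',ds,(320,240,420,340),ax)
g=np.array([.4262,.1463]);b=np.array([.4263,.0422]);print('key len',np.linalg.norm(g-b),'row dir',np.degrees(np.arctan2(*(g-b)[::-1])))
E
```

```text
[ 0.5562 -0.1922 -2.2075  0.0645] chilli angle 233.51714429400343 [[ 0.7 -0.7]
 [ 0.1 -0.2]
 [ 0.8  0.7]
 [-0.2  0.1]
 [-0.6  1.1]
 [-0.8 -1. ]]
top 0.04 gap [138.3 139.5 140.5 141.8] [177.9 179.2 181.1 183. ] mid 159.83285757244954 ring ctr by r 0.09819315127315582
top 0.088 gap [139.7 139.9 140.9 141.1] [177.8 178.3 178.6 179.2] mid 159.46566101570474 ring ctr by r 0.0981710626143677
top 0.03 gap [140.9 141.1 141.6 141.8] [177.5 177.8 177.9 178.1] mid 159.6326312812062 ring ctr by r 0.09812455549781639
bar dir 173.59154169985655
scene 0.04 gap [119.  120.9 123.8 124.9] [248.1 248.4 249.6 249.7] mid 186.4963598775722 ring ctr by r 0.09905462190461316
scene 0.088 gap [72.9 73.6 75.1 75.5] [177.3 177.5 177.9 177.9] mid 126.3880817934803 ring ctr by r 0.09832611680001291
scene 0.03 gap [119.  120.9 123.8 124.9] [177.3 177.5 177.9 177.9] mid 151.10247848322734 ring ctr by r 0.09844186387259375
key len 0.1041000480307286 row dir 90.05503915647385
```

Measured so far: axis (0.556,-0.192), gap at 159.6°, chilli at 233.5° and bar at 173.6°, so the turn is about -74°. Before pressing keys I'll check the strip height, the scale yaw and the fingertip shape.

Run:
```python
from cloud import *
d=np.load('top0.npy')
P,uv=cloud('top',d,(255,240,335,310))
for n,x0,x1,y0,y1 in(('strip12',.41,.44,.112,.13),('strip23',.41,.44,.06,.078),('green',.42,.432,.141,.152),('white',.42,.432,.09,.1),('blue',.42,.432,.037,.048),('platform',.47,.53,.13,.16),('worktop',.4,.44,-.02,-.0)):
    s=(P[:,0]>x0)&(P[:,0]<x1)&(P[:,1]>y0)&(P[:,1]<y1); print(n,s.sum(),np.median(P[s,2]).round(4) if s.any() else '',P[s,2].std() if s.any() else '')
s=(P[:,2]>.012)&(P[:,2]<.03); print('scale rect',cv2.minAreaRect((P[s,:2]*1000).astype(np.float32)))
Q,uq=cloud('top',d,(190,270,260,330)); s=(Q[:,2]>.003)&(Q[:,2]<.06); 
for z in np.unique(s): pass
print('timer/spoon pts y>.2 x range', Q[s][:,:2].min(0),Q[s][:,:2].max(0))
S=cv2.imread('pics/scene0.png')
ds=np.load('scene0.npy'); F,uf=cloud('scene',ds,(240,280,370,395))
t=read_state()['tool_pos']; y=np.array([np.cos(np.radians(-71.9)),np.sin(np.radians(-71.9))]); x=np.array([-y[1],y[0]])
rel=F-t
s=(np.hypot(rel[:,0],rel[:,1])<.12)
L=np.c_[rel[:,:2]@x,rel[:,:2]@y,-rel[:,2]][s]
for a,b in((.12,.14),(.14,.16),(.16,.175),(.175,.183),(.183,.19)):
    m=(L[:,2]>a)&(L[:,2]<b)
    for sg in(-1,1):
        k=m&(L[:,1]*sg>0)
        if k.any(): print(a,sg,k.sum(),L[k].min(0).round(4),L[k].max(0).round(4))
cv2.imwrite('pics/crop2.png',cv2.resize(S[260:400,225:385],None,fx=4,fy=4,interpolation=cv2.INTER_CUBIC))
```

```text
strip12 65 0.0196 0.006009675767747844
strip23 66 0.0192 0.006907355403623439
green 15 0.0256 0.0033895784357737976
white 16 0.0239 0.003145857089026109
blue 16 0.0247 0.002279345930043714
platform 205 0.0222 0.003219209400604499
worktop 94 -0.0001 0.002718743774471517
scale rect ((488.94842529296875, 94.54647827148438), (155.39263916015625, 169.97970581054688), 0.5797151327133179)
timer/spoon pts y>.2 x range [0.32391581 0.19250364] [0.49918993 0.40665256]
0.12 -1 162 [-0.011  -0.0625  0.1204] [ 0.0082 -0.0427  0.1397]
0.12 1 141 [-0.0104  0.0478  0.1219] [0.0093 0.0666 0.1398]
0.14 -1 152 [-0.0105 -0.0615  0.14  ] [ 0.0084 -0.0433  0.1599]
0.14 1 164 [-0.0105  0.049   0.14  ] [0.0097 0.0663 0.1599]
0.16 -1 112 [-0.0109 -0.0605  0.16  ] [ 0.0078 -0.0432  0.1748]
0.16 1 115 [-0.0108  0.05    0.1601] [0.0085 0.0649 0.175 ]
0.175 -1 52 [-0.011  -0.0571  0.1754] [ 0.0083 -0.0421  0.183 ]
0.175 1 37 [-0.0105  0.0469  0.1751] [0.0084 0.0621 0.1829]
0.183 -1 17 [-0.0094 -0.0537  0.1832] [ 0.0059 -0.0438  0.1866]
0.183 1 4 [-0.0086  0.0512  0.1831] [-0.0082  0.0534  0.186 ]
```

View pics/crop2.png

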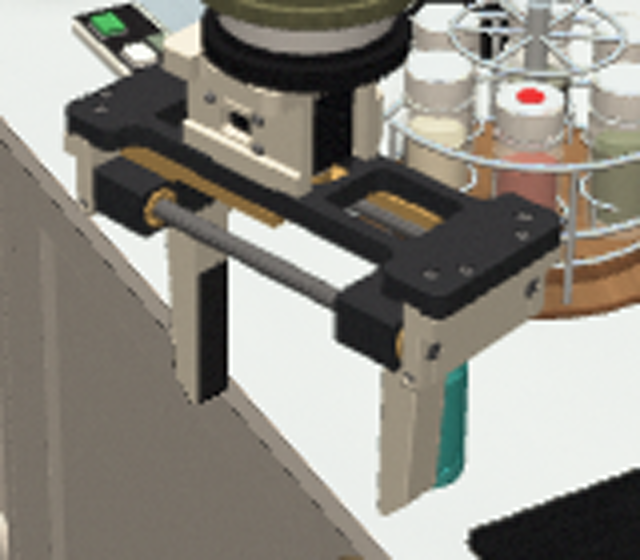

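Crop 2 shows the fingertips tapering to about 10 mm thick. Closed, they are about 20 x 15 mm, which fits the 23 x 17 mm keys, and the strip (~19.5 mm) lies below the pressed key top (21 mm). So I'll press with the gripper closed, the closing line along the scale's y.

```bash
cat > mv.py <<'E'
import sys
from h import *
from scipy.spatial.transform import Rotation as Ro
def delta(x,y,z,psi,p=None,o=None):
    s=read_state(); p=s['tool_pos'] if p is None else np.array(p); R=Ro.from_rotvec(s['orientation'] if o is None else o)
    c,n=np.cos(np.radians(psi)),np.sin(np.radians(psi))
    T=Ro.from_matrix(np.array([[-n,c,0],[c,n,0],[0,0,-1]]).T) if 0 else Ro.from_matrix(np.column_stack([[-n,c,0],[c,n,0],[0,0,-1]]))
    T=Ro.from_matrix(np.column_stack([np.cross([c,n,0],[0,0,-1]),[c,n,0],[0,0,-1]]))
    return R.inv().apply(np.array([x,y,z])-p).round(4),(R.inv()*T).as_rotvec().round(4)
if __name__=='__main__':
    a=list(map(float,sys.argv[1:])); 
    for k in range(0,len(a),4): print(delta(*a[k:k+4]))
    s=read_state(); print(s['t'],s['tool_pos'].round(4),s['q'].round(2),s['force'].round(2))
E
python3 mv.py 0.40 -0.25 0.43 0  0.426 0.146 0.36 90
```

```text
(array([ 0.3022, -0.2377, -0.0258]), array([-1.300e-03, -1.100e-03, -1.254e+00]))
(array([ 0.4502, -0.6058,  0.0448]), array([-2.0000e-04, -2.3000e-03, -2.8248e+00]))
0.1 [ 0.1869 -0.57    0.4038] [-1.34  0.13  1.49  0.    1.52 -0.09] [ 0.45 -0.17 -0.01]
```

Call:
{"api": "carry_out", "payload": {"targets": [{"hand": 0, "x": 0.043, "y": -0.034, "z": -0.004, "az": -0.18}, {"hand": 0, "x": 0.086, "y": -0.068, "z": -0.008, "az": -0.36}, {"hand": 0, "x": 0.13, "y": -0.102, "z": -0.012, "az": -0.54}, {"hand": 0, "x": 0.173, "y": -0.136, "z": -0.016, "az": -0.72}, {"hand": 0, "x": 0.216, "y": -0.17, "z": -0.02, "az": -0.9}, {"hand": 0, "x": 0.26, "y": -0.204, "z": -0.024, "az": -1.08}, {"hand": 0, "x": 0.302, "y": -0.238, "z": -0.026, "az": -1.25}, {"hand": 0, "x": 0.302, "y": -0.238, "z": -0.026, "az": -1.25}], "newtons": 20}}

```text
schema error: expected keys hand, x, y, z, ax, ay, az
```

```bash
python3 mv.py 0.426 0.146 0.30 90
```

```text
(array([ 0.4502, -0.6057,  0.1048]), array([-2.0000e-04, -2.3000e-03, -2.8248e+00]))
0.1 [ 0.1869 -0.57    0.4038] [-1.34  0.13  1.49  0.    1.52 -0.09] [ 0.45 -0.17 -0.01]
```

Call:
{"api": "carry_out", "payload": {"targets": [{"hand": 0, "x": 0.043, "y": -0.034, "z": -0.004, "ax": 0, "ay": 0, "az": -0.18}, {"hand": 0, "x": 0.086, "y": -0.068, "z": -0.008, "ax": 0, "ay": 0, "az": -0.36}, {"hand": 0, "x": 0.13, "y": -0.102, "z": -0.012, "ax": 0, "ay": 0, "az": -0.54}, {"hand": 0, "x": 0.173, "y": -0.136, "z": -0.016, "ax": 0, "ay": 0, "az": -0.72}, {"hand": 0, "x": 0.216, "y": -0.17, "z": -0.02, "ax": 0, "ay": 0, "az": -0.9}, {"hand": 0, "x": 0.26, "y": -0.204, "z": -0.024, "ax": 0, "ay": 0, "az": -1.08}, {"hand": 0, "x": 0.302, "y": -0.238, "z": -0.026, "ax": 0, "ay": 0, "az": -1.25}, {"hand": 0, "x": 0.302, "y": -0.238, "z": -0.026, "ax": 0, "ay": 0, "az": -1.25}], "newtons": 20}}

```text
t: 1.1
tool_pos: [0.4012, -0.2471, 0.4307]
orientation: [-2.218, -2.224, -0.001]
force: [0.1, -0.2, -0.4]
opening: 0.0174
gripper_force: 0.0
```

```bash
python3 mv.py 0.426 0.146 0.30 90
```

```text
(array([0.3929, 0.0258, 0.131 ]), array([ 1.000e-03, -3.000e-04, -1.568e+00]))
1.1 [ 0.4012 -0.2471  0.4307] [-0.66 -0.23  1.79  0.    1.58 -0.66] [ 0.14 -0.23 -0.38]
```

Call:
{"api": "carry_out", "payload": {"targets": [{"hand": 0, "x": 0.05, "y": 0.003, "z": 0, "ax": 0, "ay": 0, "az": -0.18}, {"hand": 0, "x": 0.1, "y": 0.006, "z": 0, "ax": 0, "ay": 0, "az": -0.36}, {"hand": 0, "x": 0.15, "y": 0.01, "z": 0, "ax": 0, "ay": 0, "az": -0.54}, {"hand": 0, "x": 0.2, "y": 0.013, "z": 0, "ax": 0, "ay": 0, "az": -0.72}, {"hand": 0, "x": 0.25, "y": 0.016, "z": 0.02, "ax": 0, "ay": 0, "az": -0.9}, {"hand": 0, "x": 0.3, "y": 0.02, "z": 0.05, "ax": 0, "ay": 0, "az": -1.08}, {"hand": 0, "x": 0.35, "y": 0.023, "z": 0.09, "ax": 0, "ay": 0, "az": -1.26}, {"hand": 0, "x": 0.393, "y": 0.026, "z": 0.131, "ax": 0, "ay": 0, "az": -1.43}]}}

```text
t: 2.1
tool_pos: [0.4275, 0.1438, 0.2988]
orientation: [0.221, 3.132, -0.0]
force: [0.6, 0.4, -0.9]
opening: 0.0002
gripper_force: 0.0
```

```bash
python3 mv.py 0.426 0.146 0.225 90
```

```text
(array([0.0019, 0.002 , 0.0738]), array([-0.    ,  0.0014, -0.1412]))
2.1 [0.4275 0.1438 0.2988] [ 0.21 -0.21  2.01 -0.    1.33 -1.22] [ 0.59  0.41 -0.89]
```

Call:
{"api": "carry_out", "payload": {"targets": [{"hand": 0, "x": 0.002, "y": 0.002, "z": 0.04, "ax": 0, "ay": 0, "az": -0.141}, {"hand": 0, "x": 0.002, "y": 0.002, "z": 0.074, "ax": 0, "ay": 0, "az": -0.141}, {"hand": 0, "x": 0.002, "y": 0.002, "z": 0.074, "ax": 0, "ay": 0, "az": -0.141}, {"hand": 0, "x": 0.002, "y": 0.002, "z": 0.074, "ax": 0, "ay": 0, "az": -0.141}]}}

```text
t: 2.6
tool_pos: [0.4263, 0.1447, 0.2269]
orientation: [0.009, 3.141, 0.0]
force: [-0.5, 0.7, 0.0]
opening: 0.0006
gripper_force: 0.0
```

```bash
python3 - <<'E'
from h import *
i,d=read_camera('scene'); np.save('scene1.npy',d); cv2.imwrite('pics/scene1.png',i)
cv2.imwrite('pics/crop3.png',cv2.resize(i[220:310,210:310],None,fx=6,fy=6,interpolation=cv2.INTER_CUBIC))
E
python3 mv.py .426 .146 .215 90; python3 mv.py .426 .094 .215 90;python3 mv.py .426 .042 .215 90
```

```text
(array([0.0007, 0.0011, 0.0125]), array([ 0.0004,  0.0024, -0.0053]))
2.65 [0.4267 0.1449 0.2275] [ 0.21 -0.11  2.07 -0.    1.18 -1.35] [ 0.56  0.23 -0.42]
(array([ 0.0004, -0.0509,  0.0125]), array([ 0.0004,  0.0024, -0.0053]))
2.65 [0.4267 0.1449 0.2275] [ 0.21 -0.11  2.07 -0.    1.18 -1.35] [ 0.56  0.23 -0.42]
(array([ 0.0002, -0.1029,  0.0125]), array([ 0.0004,  0.0024, -0.0053]))
2.65 [0.4267 0.1449 0.2275] [ 0.21 -0.11  2.07 -0.    1.18 -1.35] [ 0.56  0.23 -0.42]
```

View pics/crop3.png

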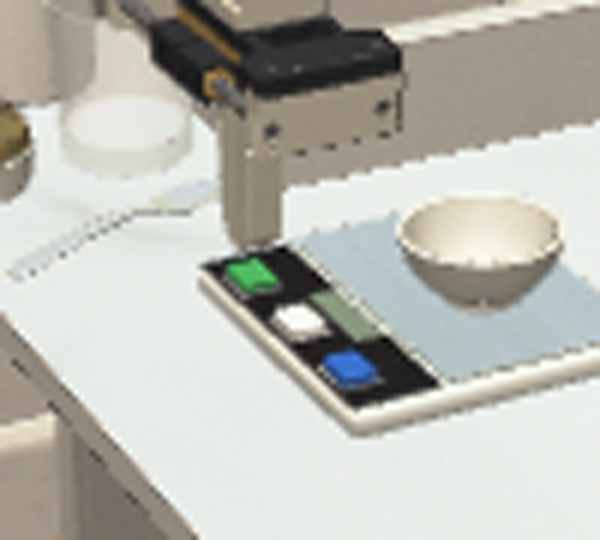

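The crop shows the closed tip at about (252,261), just above the green key at about (252,265). I'll check both by casting rays onto their planes.

Run:
```python
from h import *
i=cv2.imread('pics/scene1.png'); hsv=cv2.cvtColor(i,cv2.COLOR_BGR2HSV)
def c(lo,hi):
    m=np.zeros((480,640),np.uint8); m[255:290,240:285]=cv2.inRange(hsv[255:290,240:285],lo,hi); M=cv2.moments(m,True); return M['m10']/M['m00'],M['m01']/M['m00']
for n,lo,hi in(('g',(45,120,60),(80,255,255)),('b',(100,120,60),(125,255,255))): print(n,onplane('scene',*c(lo,hi),.0245).round(4))
print('tip',onplane('scene',251.5,260.3,.0415).round(4))
```

```text
g [0.428  0.1424 0.0245]
b [0.4284 0.0387 0.0245]
tip [0.4269 0.1404 0.0415]
```

Call:
{"api": "carry_out", "payload": {"targets": [{"hand": 0, "x": 0, "y": 0.001, "z": 0.008, "ax": 0, "ay": 0.002, "az": -0.005}, {"hand": 0, "x": 0, "y": 0.001, "z": 0.014, "ax": 0, "ay": 0.002, "az": -0.005}, {"hand": 0, "x": 0, "y": 0.001, "z": 0.017, "ax": 0, "ay": 0.002, "az": -0.005}, {"hand": 0, "x": 0, "y": 0.001, "z": 0.019, "ax": 0, "ay": 0.002, "az": -0.005}, {"hand": 0, "x": 0, "y": 0.001, "z": 0.02, "ax": 0, "ay": 0.002, "az": -0.005}, {"hand": 0, "x": 0, "y": 0.001, "z": 0.02, "ax": 0, "ay": 0.002, "az": -0.005}]}}

```text
t: 3.4
tool_pos: [0.426, 0.1463, 0.2072]
orientation: [0.002, -3.14, 0.0]
force: [-6.2, -3.3, 17.4]
opening: 0.0005
gripper_force: 8.8
```

```bash
python3 mv.py .427 .146 .207 90
```

```text
(array([-0.001 , -0.0003,  0.0002]), array([-0.0002, -0.0018,  0.0014]))
3.4 [0.426  0.1463 0.2072] [ 0.22 -0.08  2.08  0.    1.14 -1.36] [-6.24 -3.26 17.39]
```

Call:
{"api": "carry_out", "payload": {"targets": [{"hand": 0, "x": 0, "y": 0, "z": 0.0005, "ax": 0, "ay": 0, "az": 0}, {"hand": 0, "x": 0, "y": 0, "z": 0.0005, "ax": 0, "ay": 0, "az": 0}]}}

```text
t: 3.65
tool_pos: [0.426, 0.1463, 0.2071]
orientation: [0.002, -3.14, 0.0]
force: [-8.7, -2.1, 22.3]
opening: 0.0006
gripper_force: 11.3
```

Green hit its stop: 0.5 mm more command gave 5 N more force with no movement. Next is white, 52 mm to the right.

Call:
{"api": "carry_out", "payload": {"targets": [{"hand": 0, "x": 0, "y": 0, "z": -0.016, "ax": 0, "ay": 0, "az": 0}, {"hand": 0, "x": 0, "y": -0.026, "z": -0.016, "ax": 0, "ay": 0, "az": 0}, {"hand": 0, "x": 0, "y": -0.052, "z": -0.016, "ax": 0, "ay": 0, "az": 0}, {"hand": 0, "x": 0, "y": -0.052, "z": -0.012, "ax": 0, "ay": 0, "az": 0}, {"hand": 0, "x": 0, "y": -0.052, "z": -0.005, "ax": 0, "ay": 0, "az": 0}, {"hand": 0, "x": 0, "y": -0.052, "z": -0.002, "ax": 0, "ay": 0, "az": 0}, {"hand": 0, "x": 0, "y": -0.052, "z": -0.0005, "ax": 0, "ay": 0, "az": 0}, {"hand": 0, "x": 0, "y": -0.052, "z": 0, "ax": 0, "ay": 0, "az": 0}]}}

```text
t: 4.65
tool_pos: [0.4261, 0.0948, 0.207]
orientation: [0.004, -3.139, 0.001]
force: [-11.6, -3.2, 29.2]
opening: 0.0006
gripper_force: 14.3
```

Call:
{"api": "carry_out", "payload": {"targets": [{"hand": 0, "x": 0, "y": 0, "z": 0, "ax": 0, "ay": 0, "az": 0}, {"hand": 0, "x": 0, "y": 0, "z": 0, "ax": 0, "ay": 0, "az": 0}]}}

```text
t: 4.9
tool_pos: [0.4261, 0.0948, 0.2071]
orientation: [0.004, -3.139, 0.001]
force: [-9.7, -3.8, 25.4]
opening: 0.0006
gripper_force: 12.7
```

White is fully in too (z 0.207, 25 N against the stop). Now blue.

Call:
{"api": "carry_out", "payload": {"targets": [{"hand": 0, "x": 0, "y": 0, "z": -0.016, "ax": 0, "ay": 0, "az": 0}, {"hand": 0, "x": 0, "y": -0.026, "z": -0.016, "ax": 0, "ay": 0, "az": 0}, {"hand": 0, "x": 0, "y": -0.052, "z": -0.016, "ax": 0, "ay": 0, "az": 0}, {"hand": 0, "x": 0, "y": -0.052, "z": -0.012, "ax": 0, "ay": 0, "az": 0}, {"hand": 0, "x": 0, "y": -0.052, "z": -0.005, "ax": 0, "ay": 0, "az": 0}, {"hand": 0, "x": 0, "y": -0.052, "z": -0.002, "ax": 0, "ay": 0, "az": 0}, {"hand": 0, "x": 0, "y": -0.052, "z": -0.001, "ax": 0, "ay": 0, "az": 0}, {"hand": 0, "x": 0, "y": -0.052, "z": -0.0005, "ax": 0, "ay": 0, "az": 0}]}}

```text
t: 5.9
tool_pos: [0.4261, 0.0429, 0.207]
orientation: [0.004, -3.139, 0.0]
force: [-9.7, -0.7, 24.4]
opening: 0.0003
gripper_force: 12.1
```

Call:
{"api": "carry_out", "payload": {"targets": [{"hand": 0, "x": 0, "y": 0, "z": 0, "ax": 0, "ay": 0, "az": 0}, {"hand": 0, "x": 0, "y": 0, "z": 0, "ax": 0, "ay": 0, "az": 0}]}}

```text
t: 6.15
tool_pos: [0.4261, 0.043, 0.2071]
orientation: [0.004, -3.139, 0.0]
force: [-8.7, -1.4, 20.9]
opening: 0.0005
gripper_force: 10.5
```

Call:
{"api": "carry_out", "payload": {"targets": [{"hand": 0, "x": 0, "y": 0, "z": -0.03, "ax": 0, "ay": 0, "az": 0}, {"hand": 0, "x": 0, "y": 0, "z": -0.08, "ax": 0, "ay": 0, "az": 0}, {"hand": 60, "x": 0, "y": 0, "z": -0.14, "ax": 0, "ay": 0, "az": 0}, {"hand": 60, "x": 0, "y": 0, "z": -0.2, "ax": 0, "ay": 0, "az": 0}, {"hand": 60, "x": 0, "y": 0, "z": -0.22, "ax": 0, "ay": 0, "az": 0}, {"hand": 60, "x": 0, "y": 0, "z": -0.22, "ax": 0, "ay": 0, "az": 0}]}}

```text
t: 6.9
tool_pos: [0.4266, 0.0429, 0.4272]
orientation: [-0.003, 3.14, 0.0]
force: [0.1, -0.7, 0.2]
opening: 0.0362
gripper_force: 0.0
```

```bash
python3 mv.py .556 -.192 .42 83.6
```

```text
(array([-0.1289, -0.2352,  0.0073]), array([0.0003, 0.0011, 0.1139]))
6.9 [0.4266 0.0429 0.4272] [-0.02 -0.36  1.9   0.    1.6  -1.59] [ 0.1  -0.67  0.21]
```

All three keys are done. Moving over the handle.

Call:
{"api": "carry_out", "payload": {"targets": [{"hand": 60, "x": -0.026, "y": -0.047, "z": 0, "ax": 0, "ay": 0, "az": 0.03}, {"hand": 60, "x": -0.052, "y": -0.094, "z": 0, "ax": 0, "ay": 0, "az": 0.06}, {"hand": 60, "x": -0.077, "y": -0.141, "z": 0, "ax": 0, "ay": 0, "az": 0.09}, {"hand": 60, "x": -0.103, "y": -0.188, "z": 0, "ax": 0, "ay": 0, "az": 0.114}, {"hand": 60, "x": -0.129, "y": -0.235, "z": 0, "ax": 0, "ay": 0, "az": 0.114}, {"hand": 60, "x": -0.129, "y": -0.235, "z": 0, "ax": 0, "ay": 0, "az": 0.114}]}}

```text
t: 7.65
tool_pos: [0.556, -0.195, 0.4207]
orientation: [-0.181, -3.128, -0.003]
force: [-0.9, 0.7, -0.1]
opening: 0.0557
gripper_force: 0.0
```

```bash
python3 - <<'E'
from h import *
i,d=read_camera('scene'); np.save('scene2.npy',d); cv2.imwrite('pics/scene2.png',i)
cv2.imwrite('pics/crop4.png',cv2.resize(i[180:350,290:460],None,fx=3.5,fy=3.5,interpolation=cv2.INTER_CUBIC))
E
python3 mv.py .556 -.192 .347 83.6
```

```text
(array([-0.0009,  0.0013,  0.0745]), array([ 0.0018, -0.0077, -0.0029]))
7.7 [ 0.5555 -0.1934  0.4215] [-0.42  0.1   1.49 -0.    1.56 -1.88] [ 0.21 -0.12 -0.33]
```

View pics/crop4.png

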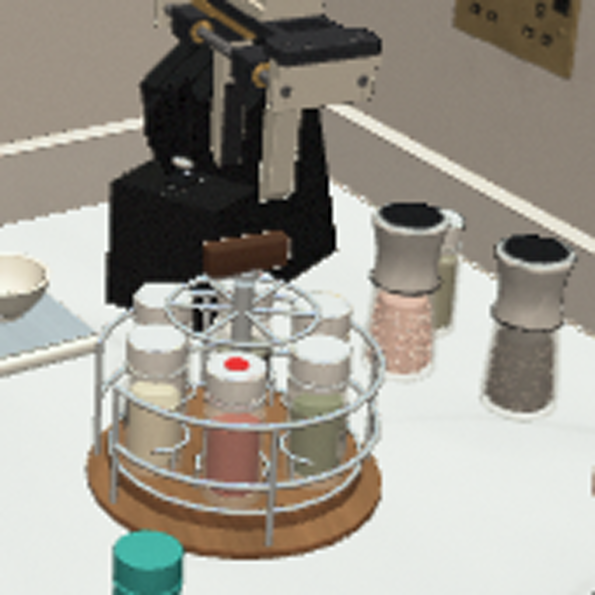

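The gripper's fingers straddle the T-handle. Everything is upright and nothing is in the way, so I'll descend and grip.

Call:
{"api": "carry_out", "payload": {"targets": [{"hand": 60, "x": -0.001, "y": 0.001, "z": 0.03, "ax": 0, "ay": 0, "az": -0.003}, {"hand": 60, "x": -0.001, "y": 0.001, "z": 0.055, "ax": 0, "ay": 0, "az": -0.003}, {"hand": 60, "x": -0.001, "y": 0.001, "z": 0.073, "ax": 0, "ay": 0, "az": -0.003}, {"hand": 60, "x": -0.001, "y": 0.001, "z": 0.073, "ax": 0, "ay": 0, "az": -0.003}, {"hand": 40, "x": -0.001, "y": 0.001, "z": 0.073, "ax": 0, "ay": 0, "az": -0.003}, {"hand": 25, "x": -0.001, "y": 0.001, "z": 0.073, "ax": 0, "ay": 0, "az": -0.003}], "newtons": 15}}

```text
t: 8.45
tool_pos: [0.5568, -0.1918, 0.354]
orientation: [0.172, 3.137, -0.001]
force: [0.6, -0.4, 0.7]
opening: 0.0408
gripper_force: 0.0
```

Call:
{"api": "carry_out", "payload": {"targets": [{"hand": 5, "x": 0, "y": 0, "z": 0, "ax": 0, "ay": 0, "az": 0}, {"hand": 5, "x": 0, "y": 0, "z": 0, "ax": 0, "ay": 0, "az": 0}, {"hand": 5, "x": 0, "y": 0, "z": 0, "ax": 0, "ay": 0, "az": 0}, {"hand": 5, "x": 0, "y": 0, "z": 0, "ax": 0, "ay": 0, "az": 0}], "newtons": 15}}

```text
t: 8.95
tool_pos: [0.5568, -0.1906, 0.353]
orientation: [-0.171, -3.136, -0.004]
force: [0.8, 6.6, 3.3]
opening: 0.0187
gripper_force: 15.0
```

```bash
python3 mv.py .556 -.192 .347 9.7; python3 -c "
from h import *
s=read_state();print(s['wrist_torque'],s['gripper_force'],s['opening'])"
```

```text
(array([ 0.0007, -0.0015,  0.006 ]), array([ 1.1000e-03, -2.5000e-03,  1.2925e+00]))
8.95 [ 0.5568 -0.1906  0.353 ] [-0.42  0.13  1.58  0.    1.43 -1.88] [0.76 6.64 3.31]
[ 1.34686415 -0.26078362 -0.00721767] 15.000376403331757 0.018747511942483166
```

Call:
{"api": "carry_out", "payload": {"targets": [{"hand": 5, "x": 0, "y": 0, "z": 0, "ax": 0, "ay": 0, "az": 0}, {"hand": 5, "x": 0, "y": 0, "z": 0, "ax": 0, "ay": 0, "az": 0}, {"hand": 5, "x": 0, "y": 0, "z": 0, "ax": 0, "ay": 0, "az": 0}, {"hand": 5, "x": 0, "y": 0, "z": 0, "ax": 0, "ay": 0, "az": 0}]}}

```text
t: 9.45
tool_pos: [0.5568, -0.1906, 0.353]
orientation: [-0.171, -3.136, -0.004]
force: [0.4, 6.3, 1.8]
opening: 0.019
gripper_force: 15.0
```

Run:
```python
from h import *
s=read_state();print(s['force'],s['wrist_torque'],s['gripper_force'],s['opening'],s['tool_pos'])
i,d=read_camera('scene'); np.save('scene3.npy',d); cv2.imwrite('pics/scene3.png',i)
cv2.imwrite('pics/crop5.png',cv2.resize(i[200:310,310:420],None,fx=5.4,fy=5.4,interpolation=cv2.INTER_CUBIC))
```

```text
[0.41183682 6.2523681  1.81517638] [ 1.33038442 -0.21711745  0.05311193] 15.000263750553131 0.019012273524613692 [ 0.5567923  -0.19059639  0.35295078]
```

View pics/crop5.png

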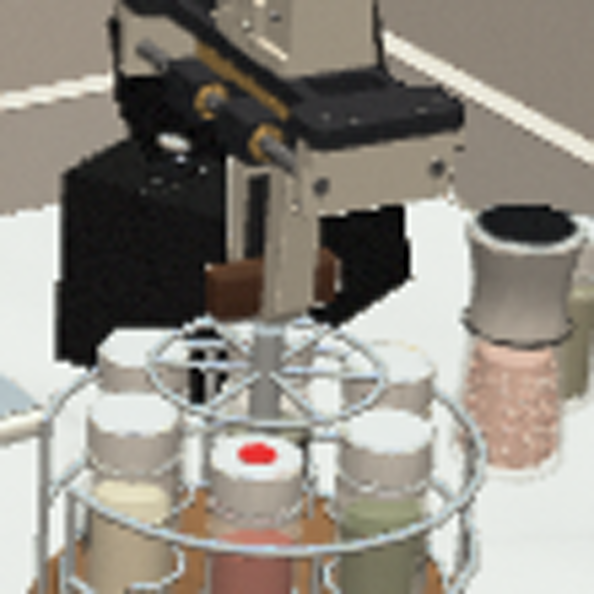

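It is gripping the bar with both pads (15 N). I'll ease out the 6 N side load and start the clockwise turn gently.

Call:
{"api": "carry_out", "payload": {"targets": [{"hand": 5, "x": 0, "y": 0.0008, "z": 0, "ax": 0, "ay": 0, "az": 0.03}, {"hand": 5, "x": 0, "y": 0.0008, "z": 0, "ax": 0, "ay": 0, "az": 0.1}, {"hand": 5, "x": 0, "y": 0.0008, "z": 0, "ax": 0, "ay": 0, "az": 0.18}, {"hand": 5, "x": 0, "y": 0.0008, "z": 0, "ax": 0, "ay": 0, "az": 0.26}, {"hand": 5, "x": 0, "y": 0.0008, "z": 0, "ax": 0, "ay": 0, "az": 0.34}, {"hand": 5, "x": 0, "y": 0.0008, "z": 0, "ax": 0, "ay": 0, "az": 0.42}, {"hand": 5, "x": 0, "y": 0.0008, "z": 0, "ax": 0, "ay": 0, "az": 0.5}, {"hand": 5, "x": 0, "y": 0.0008, "z": 0, "ax": 0, "ay": 0, "az": 0.56}], "newtons": 20}}

```text
t: 10.5
tool_pos: [0.5571, -0.1899, 0.3536]
orientation: [-1.035, -2.965, -0.003]
force: [0.5, 9.2, 6.5]
opening: 0.0154
gripper_force: 56.1
```

```bash
python3 mv.py .556 -.192 .347 9.7; python3 -c "
from h import *
s=read_state();print(s['wrist_torque'],s['gripper_force'],s['opening'])"
```

```text
(array([-0.0005, -0.0023,  0.0066]), array([ 0.0009, -0.0016,  0.7298]))
10.5 [ 0.5571 -0.1899  0.3536] [-0.42  0.13  1.58  0.    1.43 -1.32] [0.53 9.25 6.5 ]
[ 1.43009707 -0.27926836  0.02312711] 56.14357218146324 0.015419014886604493
```

Call:
{"api": "carry_out", "payload": {"targets": [{"hand": 5, "x": 0, "y": 0, "z": 0, "ax": 0, "ay": 0, "az": 0}, {"hand": 5, "x": 0, "y": 0, "z": 0, "ax": 0, "ay": 0, "az": 0}], "newtons": 20}}

```text
t: 10.75
tool_pos: [0.5571, -0.1899, 0.3537]
orientation: [-1.032, -2.967, -0.003]
force: [0.8, 8.1, 6.2]
opening: 0.0156
gripper_force: 55.9
```

```bash
python3 mv.py .557 -.189 .347 9.7; python3 -c "
from h import *
s=read_state();print(s['wrist_torque'],s['gripper_force'],s['opening'])"
```

```text
(array([0.0006, 0.0006, 0.0067]), array([ 0.0009, -0.0015,  0.732 ]))
10.75 [ 0.5571 -0.1899  0.3537] [-0.42  0.13  1.58  0.    1.43 -1.32] [0.85 8.06 6.24]
[ 1.33300582 -0.27676372 -0.01311835] 55.9114708006382 0.015624510145170776
```

Run:
```python
from h import *
i,d=read_camera('scene'); cv2.imwrite('pics/scene4.png',i)
j,_=read_camera('top'); cv2.imwrite('pics/top4.png',j)
def red(i,box):
    x0,y0,x1,y1=box; h=cv2.cvtColor(i[y0:y1,x0:x1],cv2.COLOR_BGR2HSV); m=cv2.inRange(h,(172,170,120),(180,255,255))|cv2.inRange(h,(0,170,120),(3,255,255)); n,l,st,c=cv2.connectedComponentsWithStats(m)
    for k in range(1,n):
        if st[k,4]>8: print(st[k],onplane('scene',*(c[k]+[x0,y0]),.128).round(4))
for f in('scene0','scene2','scene3','scene4'): print(f);red(cv2.imread(f'pics/{f}.png'),(300,220,430,330))
o=np.zeros((600,800,3),np.uint8); o[:,:550]=cv2.resize(i[200:320,310:420],(550,600),interpolation=cv2.INTER_CUBIC); o[:250,550:]=cv2.resize(j[200:300,345:445],(250,250)); cv2.imwrite('pics/crop6.png',o)
```

```text
scene0
[55 63  6  2 11] [ 0.5213 -0.2424  0.128 ]
scene2
[55 63  6  2 11] [ 0.5213 -0.2424  0.128 ]
scene3
[55 63  6  2 11] [ 0.5213 -0.2424  0.128 ]
scene4
[41 60  5  2 10] [ 0.5    -0.2146  0.128 ]
```

View pics/crop6.png

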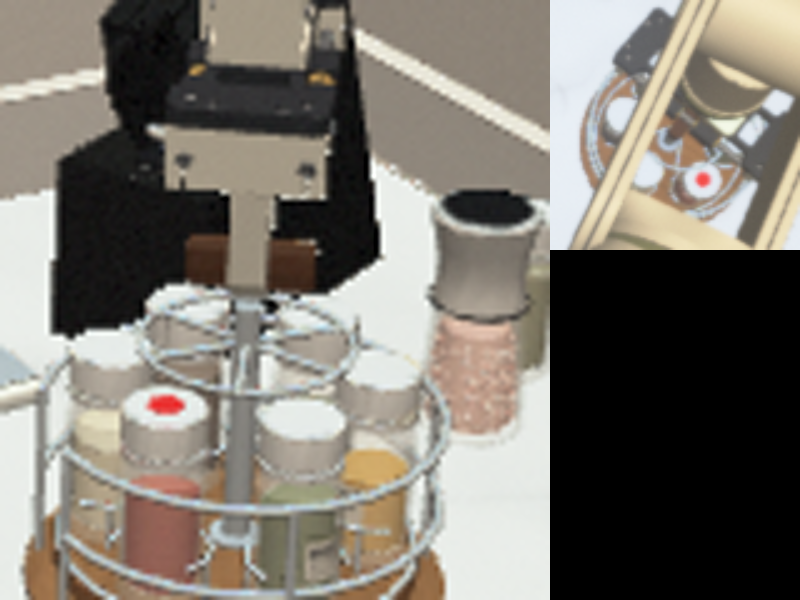

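The turn follows the hand: chilli has moved about 32°, jars are upright, and the top camera still sees the sticker (crop 703,180). Now I'll measure the remaining angle.

```bash
cat > red.py <<'E'
from h import *
import sys
def ang(i,ax=(.5562,-.1922)):
    x0,y0,x1,y1=355,215,435,300; h=cv2.cvtColor(i[y0:y1,x0:x1],cv2.COLOR_BGR2HSV); m=cv2.inRange(h,(172,110,90),(180,255,255))|cv2.inRange(h,(0,150,90),(4,255,255))
    n,l,st,c=cv2.connectedComponentsWithStats(m); k=1+np.argmax(st[1:,4]); w=onplane('top',*(c[k]+[x0,y0]),.128)
    r=w[:2]-ax; print(st[k],w.round(4),'r',np.hypot(*r).round(4),'ang',(np.degrees(np.arctan2(r[1],r[0]))%360).round(2))
if __name__=='__main__':
    for f in sys.argv[1:]: ang(cv2.imread(f))
E
python3 red.py pics/top0.png pics/top4.png
```

```text
[59 47  5  5 21] [ 0.5175 -0.2431  0.128 ] r 0.064 ang 232.77
[49 54  5  6 20] [ 0.4957 -0.2151  0.128 ] r 0.0647 ang 200.71
```

Call:
{"api": "carry_out", "payload": {"targets": [{"hand": 5, "x": 0.0003, "y": 0.0004, "z": 0, "ax": 0, "ay": 0, "az": 0.05}, {"hand": 5, "x": 0.0003, "y": 0.0004, "z": 0, "ax": 0, "ay": 0, "az": 0.13}, {"hand": 5, "x": 0.0003, "y": 0.0004, "z": 0, "ax": 0, "ay": 0, "az": 0.21}, {"hand": 5, "x": 0.0003, "y": 0.0004, "z": 0, "ax": 0, "ay": 0, "az": 0.29}, {"hand": 5, "x": 0.0003, "y": 0.0004, "z": 0, "ax": 0, "ay": 0, "az": 0.37}, {"hand": 5, "x": 0.0003, "y": 0.0004, "z": 0, "ax": 0, "ay": 0, "az": 0.45}, {"hand": 5, "x": 0.0003, "y": 0.0004, "z": 0, "ax": 0, "ay": 0, "az": 0.53}, {"hand": 5, "x": 0.0003, "y": 0.0004, "z": 0, "ax": 0, "ay": 0, "az": 0.6}], "newtons": 20}}

```text
t: 11.85
tool_pos: [0.5574, -0.1895, 0.3537]
orientation: [1.866, 2.527, 0.003]
force: [4.5, 7.4, 4.0]
opening: 0.016
gripper_force: 55.6
```

Call:
{"api": "carry_out", "payload": {"targets": [{"hand": 5, "x": 0, "y": 0, "z": 0, "ax": 0, "ay": 0, "az": 0.06}, {"hand": 5, "x": 0, "y": 0, "z": 0, "ax": 0, "ay": 0, "az": 0.11}, {"hand": 5, "x": 0, "y": 0, "z": 0, "ax": 0, "ay": 0, "az": 0.124}, {"hand": 5, "x": 0, "y": 0, "z": 0, "ax": 0, "ay": 0, "az": 0.124}, {"hand": 5, "x": 0, "y": 0, "z": 0, "ax": 0, "ay": 0, "az": 0.124}], "newtons": 20}}

```text
t: 12.48
tool_pos: [0.5574, -0.1895, 0.3537]
orientation: [2.016, 2.409, 0.003]
force: [3.3, 7.1, 4.2]
opening: 0.0158
gripper_force: 55.6
```

```bash
python3 - <<'E'
from red import *
from gap import *
i,d=read_camera('top'); cv2.imwrite('pics/top5.png',i); ang(i)
j,_=read_camera('scene'); cv2.imwrite('pics/scene5.png',j); gap('top',d,(350,205,440,300),np.array([.5562,-.1922]))
s=read_state();print(s['wrist_torque'],s['gripper_force'],s['opening'],s['force'],s['tool_pos'])
o=np.zeros((560,800,3),np.uint8); o[:,:480]=cv2.resize(i[200:305,350:440],(480,560),interpolation=cv2.INTER_CUBIC); o[:373,480:]=cv2.resize(j[220:340,310:413],(320,373),interpolation=cv2.INTER_CUBIC); cv2.imwrite('pics/crop7.png',o)
E
python3 mv.py .557 -.189 .347 9.7
```

```text
[32 54  5  5 19] [ 0.4953 -0.1683  0.128 ] r 0.0655 ang 158.54
top 0.04 gap [118.7 119.5 120.4 121.2] [198.1 199.9 201.6 203.6] mid 159.6460707138523 ring ctr by r 0.09823896281755144
top 0.088 gap [117.9 118.5 119.2 120.2] [186.9 188.3 190.  190.1] mid 153.55772746874584 ring ctr by r 0.09807933005192698
top 0.03 gap [119.5 120.2 120.4 121.2] [186.9 188.3 190.  190.1] mid 154.06521564646198 ring ctr by r 0.09808859566809515
[ 1.15788309 -0.73061586 -0.0042032 ] 55.58102309703827 0.01609890675512429 [3.38668073 7.38954953 4.57921122] [ 0.55742674 -0.18950527  0.3536683 ]
(array([ 0.0006, -0.0003,  0.0067]), array([ 0.0014, -0.0011,  0.008 ]))
12.575 [ 0.5574 -0.1895  0.3537] [-0.42  0.13  1.58  0.    1.43 -0.59] [3.39 7.39 4.58]
```

View pics/crop7.png

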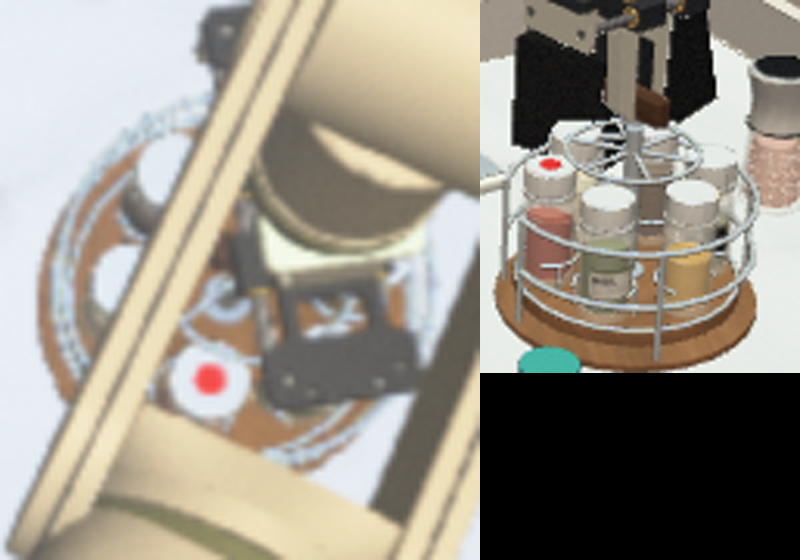

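The jar's sticker is at 158.5–159.9° depending on the estimate, against the gap centre at 159.6°. It stands in the gap, the jars are upright, the grip is firm and the arm is at rest. Handing in.

```bash
python3 -c "
from plant import robot
print(robot.close_job())"
```

```text
the job is handed in; nothing more can be done
None
```

The job is handed in: I pressed green, white and blue fully in, in that order, and turned the carousel until the red-sticker jar stood within about 1° of the front gap's centre, with the gripper still holding the handle.

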